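# Raise the seed magnifier and hook it on the middle rung

### The job

Raise the magnifier by its grip until its pawl has passed the middle of the three rungs and swung back level above it, then lower it so the pawl hooks on that middle rung. Press it down gently, with about 10 N for a second, to prove that the rung carries it, and let go; leave the pawl to swing by itself and the seeds and other things undisturbed.

Things in the scene. Friction and masses are not known exactly. Their poses are not given: they have to be found in the camera images.
- stand: Fixed magnifier stand: white base board 340 x 210 x 12 mm (x -290 to +50) on screw feet of varying height. Origin: underside of the board, midway between the two upright aluminium rails (14 x 12 mm, at y = +-60 mm). z up, x points from grip to rails, y along the rungs. A black cap joins the rail tops, up to z = 324 mm. Plate and lens lie on the grip's side
- rail_middle (a point): Midpoint between the rails at z = 195 mm in the stand's frame, the NOMINAL place of the middle one of three level steel rungs, round bars of 10 mm diameter, always 50 mm apart. They are clamped in the rails by hand: all three together sit up to 10 mm higher or lower than nominal (145, 195, 245 mm), differently each time and not measured; find the rung by feel. They do not move in use
- carriage: Sliding magnifier carriage; origin on its pawl's pivot, 35 mm before the rungs' plane; axes as the stand's. It moves only up and down, origin at z = 85 to 285 mm in the stand's frame; starts at 85 to 121, below the bottom rung. It rubs on the rails with 7 N, more than its weight (4.5 to 6.2 N), so it stays where left: lifting takes 11.5 to 13.5 N, pushing down 1 to 2.5 N
- grip (a point): Grasp point in the carriage's black upright fin: 40 mm (stand x) x 14 mm (stand y) x 56 mm high, this point in its middle plane 19 mm below its top. Grasp from above, fingers closing along stand y. It lies 110 mm from the rungs' plane towards the robot, 75 mm from the pawl's pivot and 12 mm above it. The fin stands on a flat arm 18 mm wide, whose top is 35 mm below this point
- lens (a point): Centre of the lens: level round frame 96 mm across, 10 mm thick, on the carriage, 85 mm from the grip point away from the rails and 39 mm lower
- pawl (a joint): Swing of the steel gravity pawl, rad: 0 level against its stop, positive finger down. Its flat finger, 24 mm wide, 8 mm thick, reaches 41 mm from the pivot across the rungs; a heavy tail levels it. Rising past a rung it swings to 0.85 and is level again when the pivot is 31 mm above that rung's axis (nominally z = 226 for the middle one); lowered then, it catches, pivot 9 mm above the axis (204)
- pawl_pivot (a point): The pawl's pivot, same point as the carriage's origin. 41 to 75 mm above the middle rung's axis the finger may lean on the top rung, which does no harm; 80 mm above (z = 265 at the earliest) it passes the top rung and cannot come back down. Seated, the rung stops the carriage hard and bears the push and the weight, give or take the rubbing
- plate: Loose white paper plate, 150 mm across, 12 mm high, with seeds, on the base board under the lens; origin under its centre
- tube_rack: Loose clear tube rack, 200 x 75 x 64 mm with tubes, to the left; origin under its centre
- seed_box: Loose clear compartment box, 204 x 144 x 38 mm, to the right; origin under its centre
- marker: Loose black marker pen, 135 x 14 mm, lying to the right of the stand; origin under its middle

How it is judged:
By the outcome, as a careful person would: the job done as asked, in the order asked, and still so for the second after the job is handed in, with the robot touching nothing.
It also fails if it takes over 64 s, if anything falls off the work surface, if the arm or the gripper's body presses on something with over 40 N, if the wrist force passes 120 N, or if a joint passes its speed limit or range.

### The arm

A 6-joint arm with a two-finger parallel gripper is mounted at the origin on the work surface. World frame = base frame: x ahead of the robot, y to its left, z up, the work surface at z = 0. Lengths are in m, angles in rad, forces in N, time in s.
With the tool pointing down it reaches from about 0.25 to 0.775 m from the base axis. Payload 4 kg.
Tool frame: the origin (TCP) lies at the very end of the fingers, on their centre line; the grasp point (between the pads) lies 19 mm behind it; z points along the fingers, y is the direction in which the jaws open and shut (so a half turn about z gives the same grasp; the last joint's range is limited). The gripper opens to 94 mm and grips with 3 to 60 N. Pads are 16 mm wide; open, the fingers measure 119 mm over their backs; the gripper's body (75 mm by 177 mm) begins 78 mm behind the grasp point.
Start: joints at [1.005, 0.087, 1.371, -0, 1.684, -0.103], TCP at [0.246, 0.492, 0.206] pointing down, gripper open.
Joint ranges: [-3.1, 3.1], [-0.76, 2.03], [0.27, 2.55], [-1.08, 4.22], [0.17, 2.65], [-2.57, 2.57]. Speed limits (rad/s): [2.79, 2.79, 3.14, 3.14, 3.14, 3.14].

### API

Orientations are given as [roll, pitch, yaw] about the fixed x, y, z axes, in that order (R = Rz(yaw) Ry(pitch) Rx(roll)).
In Python, from bench import robot, snapshot, calibration gives the robot as it stands. The module is installed in compiled form; this text tells all that it offers.
- The arm moves only by the tool servo_tool, never from a script. Its argument "series" is text: rows parted by semicolons, each of 5 numbers parted by spaces: the closure, from -1 (fully open) to 1 (shut), then the shift along the tool's x, y, z in cm, then the turn about the tool's z in rad. A call has 1 to 20 rows; each row is the pose to reach, as a shift and turn from the pose commanded when the call began, along the tool's axes at that moment; what a row does not reach only later rows make up. A row lasts 1/12 s, in which the tool goes at most 41.7 mm and 7.16 degrees, less where a joint would pass 70% of its speed; a pose out of reach is approached as far as the arm can. A call with a gripper value outside its range is refused whole. The fingers move at their own pace and stop on an object; the grip force is fixed at half the most. Time passes only in rows, so rows that repeat a pose let the fingers close. It gives the time, the measured TCP pose, the force and the opening at its end, in the units of the state.
- robot.get_obs(): the state, without advancing time (a new reading comes with each control period).
- snapshot(name): name is "scene" or "top"; returns (picture, depth): 400x640x3 uint8, red, green, blue; 400x640 float32, m along the optical axis (not along the pixel's ray), 0 where there is no reading.
- calibration(name): a dict with "fx", "fy", "cx", "cy" (pixels), "rvec" (rotation vector, rad) and "tvec" (3), from world to camera coordinates, as OpenCV has them. Camera axes: x right, y down, z forward; pixel columns grow to the right and rows downward; lengths in m; the calibration is good to about 2 mm. A picture is of the moment at which its call begins. calibration takes no time and is no camera call.
- robot.close_job(): hands the job in, once; it reports no verdict.
The state is a dict: "time": time; "joint_positions": joint angles; "qvel": joint speeds; "joint_torque": joint torques, N m; "tool_pos": TCP position; "ee_rot": TCP orientation; "wrist_force": force on the tool from outside, world axes, zero at the start; "wrist_torque": the same for the moment, N m; "width": finger opening in m.
Only numpy, scipy, OpenCV 4.12 (cv2) and the standard library are available. Lean on these libraries where they do the work, as an engineer would, in place of code of your own. Each camera call takes 0.05 s, during which the arm holds its last target. There are 200 camera calls.

## Working session

There is one attempt and no reset: what is moved stays moved. The work goes in short steps, Python scripts to look and compute and a tool call to move; the robot and the scene stay as the last step left them, time stands still between calls to the robot, and variables do not carry over. Pictures are saved under pics/ and viewed, about 8 in all and at most 12, crops included, and the job is handed in when it is done.

Besides the shell and the picture viewer there is one more tool, called after "Emit:" by a JSON object that holds its "fn" and its "kwargs", one argument or row to a line. servo_tool: Moves the arm, as the interface text tells. Its arguments: {"type":"object","properties":{"series":{"type":"string"}},"required":["series"]}

```bash
mkdir -p pics
cat > h.py <<'E'
from bench import robot, snapshot, calibration
import numpy as np, cv2
def cam(n):
    c=calibration(n); R,_=cv2.Rodrigues(np.array(c["rvec"],float)); return c,R,np.array(c["tvec"],float).ravel()
def px2w(n,u,v,d):
    c,R,t=cam(n); p=np.array([(u-c["cx"])/c["fx"]*d,(v-c["cy"])/c["fy"]*d,d]); return R.T@(p-t)
def w2px(n,P):
    c,R,t=cam(n); p=R@np.array(P)+t; return c["fx"]*p[0]/p[2]+c["cx"],c["fy"]*p[1]/p[2]+c["cy"],p[2]
def save(n,f):
    im,d=snapshot(n); cv2.imwrite(f"pics/{f}.png",im[:,:,::-1]); np.save(f"pics/{f}.npy",d); return im,d
E
python3 - <<'E'
from h import *
for n in("scene","top"):
    save(n,n); c,R,t=cam(n); print(n,c["fx"],-R.T@t,R[2])
o=robot.get_obs();print({k:np.round(v,3) for k,v in o.items()})
E
```

```text
scene 360.92255507621866 [0.92341696 0.47992399 1.07891329] [-0.30422484 -0.4615581  -0.83331349]
top 502.79278705025786 [ 0.45693477 -0.0187687   1.43807469] [ 0.09623146  0.01250085 -0.99528048]
{'time': np.float64(0.1), 'joint_positions': array([ 1.005,  0.088,  1.372, -0.   ,  1.684, -0.103]), 'qvel': array([-0.   , -0.001, -0.004, -0.   ,  0.   , -0.002]), 'joint_torque': array([ 2.0000e-03, -3.4125e+01, -3.0330e+01,  7.2000e-02,  3.0000e-02,
       -0.0000e+00]), 'tool_pos': array([0.245, 0.492, 0.204]), 'ee_rot': array([-3.14 , -0.   ,  2.679]), 'wrist_force': array([-0.251,  0.171, -0.414]), 'wrist_torque': array([ 0.058, -0.027, -0.009]), 'width': np.float64(0.094)}
```

View pics/scene.png

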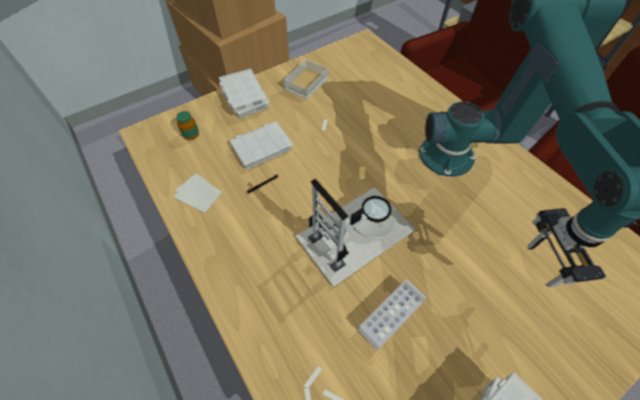

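View pics/top.png

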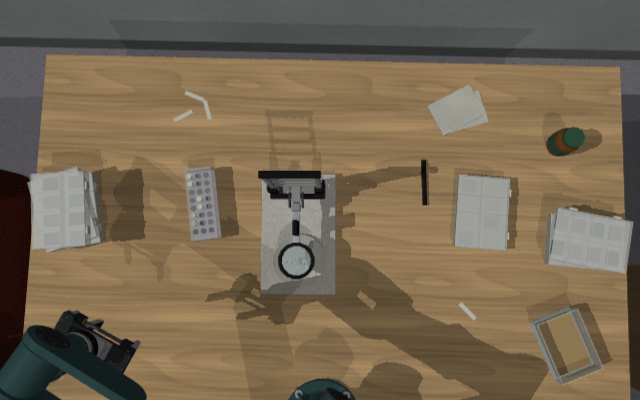

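The top view shows the stand centred near (297,235), with the black fin at about (296,227), the lens at (296,260) and the cap at (291,175). In the scene view the fin is near (356,217). I'll enlarge both.

Run:
```python
from h import *
a=cv2.imread("pics/top.png")[160:300,245:350]; b=cv2.imread("pics/scene.png")[170:290,290:420]
a=cv2.resize(a,(420,560),interpolation=cv2.INTER_CUBIC); b=cv2.resize(b,None,fx=3,fy=3,interpolation=cv2.INTER_CUBIC)
c=np.zeros((560,420+390,3),np.uint8); c[:,:420]=a; c[:360,420:]=b; cv2.imwrite("pics/crop1.png",c[:,:800])
d=np.load("pics/top.npy"); print("top z map around fin")
for v in range(214,240,2): print(v,[tuple(np.round(px2w("top",u,v,d[v,u])*1000).astype(int)) for u in (292,294,296,298,300)])
for (u,v) in [(265,290),(332,290),(265,205),(332,205),(262,175),(318,175),(296,246),(296,275),(282,261),(310,261)]: print(u,v,np.round(px2w("top",u,v,d[v,u]),4))
```

```text
top z map around fin
214 [(np.int64(557), np.int64(99), np.int64(22)), (np.int64(552), np.int64(87), np.int64(104)), (np.int64(552), np.int64(81), np.int64(102)), (np.int64(552), np.int64(76), np.int64(102)), (np.int64(558), np.int64(76), np.int64(19))]
216 [(np.int64(552), np.int64(99), np.int64(21)), (np.int64(547), np.int64(87), np.int64(101)), (np.int64(547), np.int64(81), np.int64(103)), (np.int64(547), np.int64(76), np.int64(102)), (np.int64(553), np.int64(76), np.int64(17))]
218 [(np.int64(546), np.int64(98), np.int64(20)), (np.int64(541), np.int64(86), np.int64(105)), (np.int64(542), np.int64(81), np.int64(100)), (np.int64(542), np.int64(76), np.int64(99)), (np.int64(547), np.int64(76), np.int64(22))]
220 [(np.int64(540), np.int64(98), np.int64(24)), (np.int64(533), np.int64(82), np.int64(153)), (np.int64(533), np.int64(77), np.int64(152)), (np.int64(536), np.int64(76), np.int64(102)), (np.int64(541), np.int64(76), np.int64(17))]
222 [(np.int64(527), np.int64(87), np.int64(157)), (np.int64(528), np.int64(82), np.int64(148)), (np.int64(528), np.int64(77), np.int64(151)), (np.i
[... 1571 characters left out ...]
p.int64(101)), (np.int64(493), np.int64(79), np.int64(109)), (np.int64(494), np.int64(74), np.int64(102)), (np.int64(496), np.int64(73), np.int64(34))]
238 [(np.int64(490), np.int64(96), np.int64(31)), (np.int64(488), np.int64(85), np.int64(104)), (np.int64(488), np.int64(79), np.int64(105)), (np.int64(488), np.int64(74), np.int64(106)), (np.int64(490), np.int64(73), np.int64(32))]
265 290 [0.3438 0.1664 0.0268]
332 290 [ 0.3485 -0.0196  0.0239]
265 205 [0.5809 0.1758 0.0236]
332 205 [ 0.5862 -0.0136  0.0174]
262 175 [0.6205 0.1424 0.3334]
318 175 [0.6235 0.018  0.3335]
296 246 [0.4671 0.0783 0.1069]
296 275 [0.3909 0.0765 0.0986]
282 261 [0.4266 0.1145 0.1007]
310 261 [0.4287 0.0403 0.1057]
```

View pics/crop1.png

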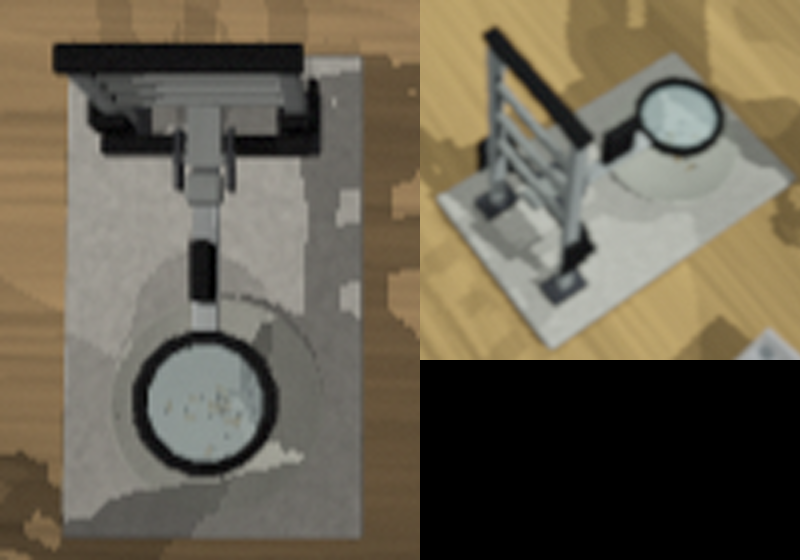

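Run:
```python
from h import *
def cloud(n):
    d=np.load(f"pics/{n}.npy"); c,R,t=cam(n); v,u=np.nonzero(d>0); z=d[v,u]
    p=np.stack([(u-c["cx"])/c["fx"]*z,(v-c["cy"])/c["fy"]*z,z],1); P=(p-t)@R
    return P
for n in("top","scene"):
    P=cloud(n); P=P[(P[:,0]>.3)&(P[:,0]<.7)&(P[:,1]>-.1)&(P[:,1]<.25)]
    cap=P[(P[:,2]>.315)&(P[:,2]<.36)]
    print(n,"cap",len(cap),cv2.minAreaRect((cap[:,:2]*1000).astype(np.float32)),np.median(cap[:,2]),np.percentile(cap[:,2],95))
    fin=P[(P[:,2]>.142)&(P[:,2]<.175)&(P[:,0]<.545)&(abs(P[:,1]-.08)<.03)]
    print("fin",len(fin),cv2.minAreaRect((fin[:,:2]*1000).astype(np.float32)),fin.mean(0),np.median(fin[:,2]),np.percentile(fin[:,2],90))
    ln=P[(P[:,2]>.09)&(P[:,2]<.115)&(P[:,0]<.48)]
    print("lens",len(ln),cv2.minEnclosingCircle((ln[:,:2]*1000).astype(np.float32)),np.median(ln[:,2]))
    b=P[(P[:,2]>.012)&(P[:,2]<.032)]
    print("board",len(b),cv2.minAreaRect((b[:,:2]*1000).astype(np.float32)),np.median(b[:,2]))
    r=P[(P[:,2]>.13)&(P[:,2]<.28)&(P[:,0]>.56)]
    print("bars x",np.percentile(r[:,0],[5,50,95]))
```

```text
top cap 502 ((623.041015625, 82.78900909423828), (17.077049255371094, 138.4183807373047), 1.397931456565857) 0.33334294994808245 0.3369569428767005
fin 94 ((513.7289428710938, 80.11369323730469), (38.53061294555664, 13.375717163085938), 2.2678425312042236) [0.51324063 0.08014508 0.15496981] 0.15486219542279678 0.15876677088130423
lens 1060 ((429.2027282714844, 78.3475112915039), 49.19196701049805) 0.10141902570693559
board 5705 ((504.33148193359375, 42.37836456298828), (339.4793395996094, 285.958740234375), 1.1817809343338013) 0.022233924226147842
bars x [0.57041146 0.61868112 0.62391012]
scene cap 394 ((625.9155883789062, 82.62100982666016), (18.382265090942383, 139.42681884765625), 1.1612627506256104) 0.33264611971918245 0.33529291241515347
fin 76 ((516.1428833007812, 80.97833251953125), (40.717620849609375, 14.066336631774902), 1.126787543296814) [0.5173488  0.08201246 0.15334393] 0.1546844140031145 0.15685468508220368
lens 644 ((431.0223083496094, 77.70064544677734), 48.9396858215332) 0.10082688309927046
board 3821 ((505.7794189453125, 79.51840209960938), (341.3026428222656, 211.8124542236328), 1.4375454187393188) 0.021697693167959144
bars x [0.61283399 0.6278535  0.63435747]
```

Emit:
{"fn": "servo_tool", "kwargs": {
  "series": "-1 -1 -0.6 -1 -0.02;-1 -3 -1.8 -2.6 -0.08;-1 -5.5 -3.2 -2.6 -0.14;-1 -8 -4.7 -2.6 -0.2;-1 -11 -6.4 -2.6 -0.26;-1 -14 -8.2 -2.6 -0.32;-1 -17 -9.9 -2.6 -0.38;-1 -20 -11.7 -2.6 -0.44;-1 -23 -13.4 -2.6 -0.486;-1 -26 -15.2 -2.6 -0.486;-1 -29 -16.9 -2.6 -0.486;-1 -32 -18.7 -2.6 -0.486;-1 -35 -20.4 -2.6 -0.486;-1 -38 -22.2 -2.6 -0.486;-1 -40 -23.3 -2.6 -0.486;-1 -41.5 -24.2 -2.6 -0.486;-1 -42.5 -24.8 -2.6 -0.486;-1 -42.5 -24.8 -2.6 -0.486;-1 -42.5 -24.8 -2.6 -0.486;-1 -42.5 -24.8 -2.6 -0.486"
}}

```text
time: 1.77
tool_pos: [0.5146, 0.0814, 0.2314]
ee_rot: [3.141, -0.001, -3.117]
wrist_force: [-0.3, 0.6, 0.4]
width: 0.094
```

Run:
```python
from h import *
o=robot.get_obs();print({k:np.round(o[k],4) for k in("time","tool_pos","ee_rot","wrist_force","joint_positions")})
save("scene","s2"); b=cv2.imread("pics/s2.png")[120:290,270:440]
cv2.imwrite("pics/s2c.png",cv2.resize(b,None,fx=3.5,fy=3.5,interpolation=cv2.INTER_CUBIC))
```

```text
{'time': np.float64(1.7667), 'tool_pos': array([0.5146, 0.0814, 0.2314]), 'ee_rot': array([ 3.1410e+00, -5.0000e-04, -3.1174e+00]), 'wrist_force': array([-0.2844,  0.6364,  0.3946]), 'joint_positions': array([ 4.7600e-02,  1.9200e-02,  1.3911e+00,  7.0000e-04,  1.7318e+00,
       -1.5473e+00])}
```

View pics/s2c.png

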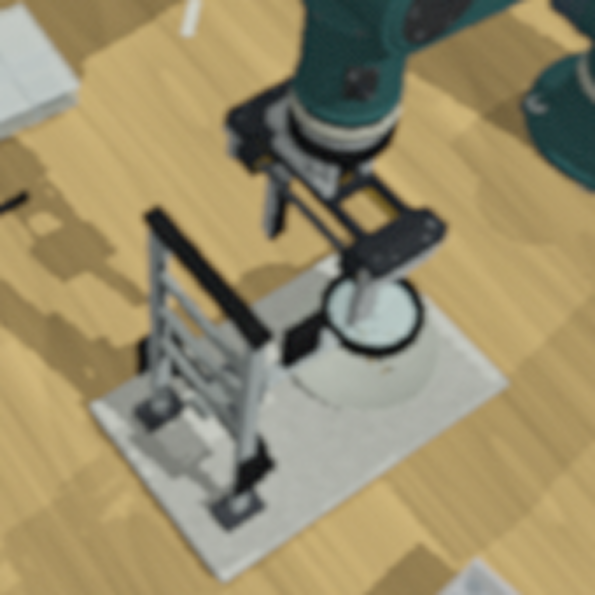

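The gripper straddles the fin from above, between the rails and the lens. Descending 11.4 cm and closing.

Emit:
{"fn": "servo_tool", "kwargs": {
  "series": "-1 0 0 1.5 0;-1 0 0 3.5 0;-1 0 0 5.5 0;-1 0 0 7.5 0;-1 0 0 9 0;-1 0 0 10.2 0;-1 0 0 11 0;-1 0 0 11.4 0;-1 0 0 11.4 0;-1 0 0 11.4 0;0 0 0 11.4 0;0.5 0 0 11.4 0;0.8 0 0 11.4 0;1 0 0 11.4 0;1 0 0 11.4 0;1 0 0 11.4 0;1 0 0 11.4 0;1 0 0 11.4 0;1 0 0 11.4 0;1 0 0 11.4 0"
}}

```text
time: 3.48
tool_pos: [0.5151, 0.0805, 0.1174]
ee_rot: [3.142, -0.0, -3.118]
wrist_force: [0.7, 0.3, -0.3]
width: 0.0309
```

Emit:
{"fn": "servo_tool", "kwargs": {
  "series": "1 0 0 0 0;1 0 0 0 0;1 0 0 0 0;1 0 0 0 0;1 0 0 0 0;1 0 0 0 0;1 0 0 0 0;1 0 0 0 0"
}}

```text
time: 4.15
tool_pos: [0.5151, 0.0799, 0.1175]
ee_rot: [-3.14, -0.0, -3.119]
wrist_force: [-0.3, -4.5, -0.3]
width: 0.0138
```

Emit:
{"fn": "servo_tool", "kwargs": {
  "series": "1 0 -0.06 0 0;1 0 -0.06 -0.3 0;1 0 -0.06 -0.7 0;1 0 -0.06 -1.2 0;1 0 -0.06 -1.7 0;1 0 -0.06 -2.2 0;1 0 -0.06 -2.7 0;1 0 -0.06 -3.2 0;1 0 -0.06 -3.7 0;1 0 -0.06 -4 0;1 0 -0.06 -4 0;1 0 -0.06 -4 0"
}}

```text
time: 5.15
tool_pos: [0.5151, 0.0799, 0.1557]
ee_rot: [-3.142, -0.001, -3.118]
wrist_force: [4.6, -3.2, -11.4]
width: 0.0139
```

Emit:
{"fn": "servo_tool", "kwargs": {
  "series": "1 0 0 -0.3 0;1 0 0 -0.8 0;1 0 0 -1.4 0;1 0 0 -2 0;1 0 0 -2.6 0;1 0 0 -3.2 0;1 0 0 -3.8 0;1 0 0 -4.4 0;1 0 0 -5 0;1 0 0 -5.6 0;1 0 0 -6.2 0;1 0 0 -6.8 0;1 0 0 -7.4 0;1 0 0 -8 0;1 0 0 -8.5 0;1 0 0 -9 0;1 0 0 -9.3 0;1 0 0 -9.5 0;1 0 0 -9.5 0;1 0 0 -9.5 0"
}}

```text
time: 6.82
tool_pos: [0.5151, 0.0799, 0.2523]
ee_rot: [-3.142, -0.0, -3.118]
wrist_force: [5.0, -3.6, -9.8]
width: 0.0138
```

Run:
```python
from h import *
save("scene","s3"); b=cv2.imread("pics/s3.png")[150:280,280:410]
save("top","t3"); a=cv2.imread("pics/t3.png")[160:290,245:345]
b=cv2.resize(b,(520,520),interpolation=cv2.INTER_CUBIC);a=cv2.resize(a,(280,364),interpolation=cv2.INTER_CUBIC)
c=np.zeros((520,800,3),np.uint8);c[:,:520]=b;c[:364,520:]=a;cv2.imwrite("pics/s3c.png",c)
for n,f in(("top","t3"),("scene","s3")):
    d=np.load(f"pics/{f}.npy"); c,R,t=cam(n); v,u=np.nonzero(d>0); z=d[v,u]
    P=(np.stack([(u-c["cx"])/c["fx"]*z,(v-c["cy"])/c["fy"]*z,z],1)-t)@R
    l=P[(np.hypot(P[:,0]-.43,P[:,1]-.078)<.05)&(P[:,2]>.17)&(P[:,2]<.28)]; print(n,len(l),np.percentile(l[:,2],[10,50,90]))
```

```text
top 946 [0.23264123 0.23642503 0.24003665]
scene 167 [0.23121982 0.23620461 0.23941302]
```

View pics/s3c.png

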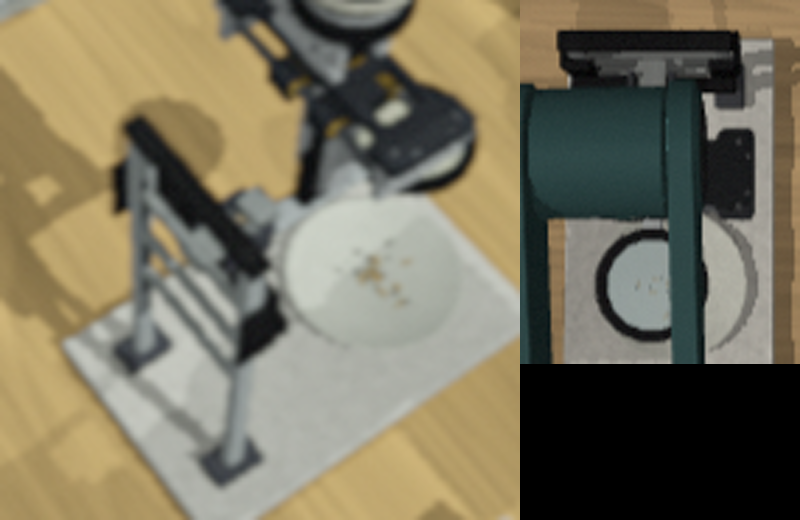

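The carriage rose 135 mm by both lens depth and TCP, so the grip did not slip. The lens and carriage are clear of the plate, and the seeds are undisturbed. The pivot is now at about z = 250 mm in the stand frame. Lowering.

Emit:
{"fn": "servo_tool", "kwargs": {
  "series": "1 0 0 0.2 0;1 0 0 0.5 0;1 0 0 0.9 0;1 0 0 1.3 0;1 0 0 1.7 0;1 0 0 2.1 0;1 0 0 2.5 0;1 0 0 2.8 0;1 0 0 3 0;1 0 0 3 0;1 0 0 3 0"
}}

```text
time: 7.83
tool_pos: [0.5151, 0.0799, 0.2217]
ee_rot: [-3.142, -0.001, -3.118]
wrist_force: [-0.1, -3.5, -1.6]
width: 0.0143
```

Emit:
{"fn": "servo_tool", "kwargs": {
  "series": "1 0 0 0.1 0;1 0 0 0.2 0;1 0 0 0.3 0;1 0 0 0.4 0;1 0 0 0.5 0;1 0 0 0.5 0"
}}

```text
time: 8.33
tool_pos: [0.5151, 0.0799, 0.2174]
ee_rot: [3.142, 0.0, -3.118]
wrist_force: [-1.5, -4.9, 0.9]
width: 0.014
```

Emit:
{"fn": "servo_tool", "kwargs": {
  "series": "1 0 0 0.1 0;1 0 0 0.2 0;1 0 0 0.3 0;1 0 0 0.4 0;1 0 0 0.4 0"
}}

```text
time: 8.75
tool_pos: [0.5151, 0.0799, 0.2131]
ee_rot: [3.142, -0.0, -3.118]
wrist_force: [-0.4, -3.6, 1.5]
width: 0.014
```

Emit:
{"fn": "servo_tool", "kwargs": {
  "series": "1 0 0 0.1 0;1 0 0 0.2 0;1 0 0 0.3 0;1 0 0 0.3 0"
}}

```text
time: 9.08
tool_pos: [0.5152, 0.0799, 0.2126]
ee_rot: [3.142, 0.002, -3.118]
wrist_force: [-2.5, -4.1, 9.4]
width: 0.0137
```

Hard stop at pivot z ≈ 210 mm (within 194–214), so the pawl is seated on the middle rung, which sits about 6 mm high. Holding the push.

Emit:
{"fn": "servo_tool", "kwargs": {
  "series": "1 0 0 0.02 0;1 0 0 0.02 0;1 0 0 0.02 0;1 0 0 0.02 0"
}}

```text
time: 9.42
tool_pos: [0.5152, 0.0799, 0.2126]
ee_rot: [-3.142, 0.002, -3.118]
wrist_force: [-2.9, -3.9, 9.6]
width: 0.0138
```

Emit:
{"fn": "servo_tool", "kwargs": {
  "series": "1 0 0 0.01 0;1 0 0 0.01 0;1 0 0 0.01 0;1 0 0 0.01 0;1 0 0 0.01 0;1 0 0 0.01 0;1 0 0 0.01 0;1 0 0 0.01 0;1 0 0 0.01 0;1 0 0 0.01 0;1 0 0 0.01 0;1 0 0 0.01 0"
}}

```text
time: 10.42
tool_pos: [0.5152, 0.0799, 0.2126]
ee_rot: [3.142, 0.002, -3.118]
wrist_force: [-2.6, -3.7, 10.0]
width: 0.0141
```

Pressed for about 1.5 s at 9.4–10 N without sinking. I'll relax the push, then open.

Emit:
{"fn": "servo_tool", "kwargs": {
  "series": "1 0 0 -0.1 0;1 0 0 -0.2 0;1 0 0 -0.25 0;1 0 0 -0.25 0;0.7 0 0 -0.25 0;0.4 0 0 -0.25 0;0 0 0 -0.25 0;-0.5 0 0 -0.25 0;-1 0 0 -0.25 0;-1 0 0 -0.25 0;-1 0 0 -0.25 0;-1 0 0 -0.25 0;-1 0 0 -0.25 0;-1 0 0 -0.25 0;-1 0 0 -0.25 0;-1 0 0 -0.25 0;-1 0 0 -0.25 0;-1 0 0 -0.25 0"
}}

```text
time: 11.92
tool_pos: [0.5152, 0.0799, 0.2127]
ee_rot: [3.141, 0.0, -3.118]
wrist_force: [-0.8, -0.1, -0.1]
width: 0.0933
```

Emit:
{"fn": "servo_tool", "kwargs": {
  "series": "-1 0 0 -1 0;-1 0 0 -2.5 0;-1 0 0 -4.5 0;-1 0 0 -6.5 0;-1 0 0 -8.5 0;-1 0 0 -10.5 0;-1 0 0 -12 0;-1 1 1 -12 0;-1 2.5 3 -12 0;-1 4 5.5 -12 0;-1 5.5 8 -12 0;-1 7 11 -12 0;-1 8.5 14 -12 0;-1 10 17 -12 0;-1 11 20 -12 0;-1 11 22 -12 0;-1 11 23 -12 0;-1 11 23 -12 0;-1 11 23 -12 0;-1 11 23 -12 0"
}}

```text
time: 13.58
tool_pos: [0.4, 0.3063, 0.3325]
ee_rot: [-3.141, -0.0, -3.12]
wrist_force: [-0.1, 1.3, -0.4]
width: 0.0939
```

Run:
```python
from h import *
save("scene","s4"); b=cv2.imread("pics/s4.png")[140:280,280:420]
save("top","t4"); a=cv2.imread("pics/t4.png")[150:300,240:340]
b=cv2.resize(b,(500,500),interpolation=cv2.INTER_CUBIC);a=cv2.resize(a,(300,450),interpolation=cv2.INTER_CUBIC)
c=np.zeros((500,800,3),np.uint8);c[:,:500]=b;c[:450,500:]=a;cv2.imwrite("pics/s4c.png",c)
for n,f in(("top","t4"),("scene","s4")):
    d=np.load(f"pics/{f}.npy"); c,R,t=cam(n); v,u=np.nonzero(d>0); z=d[v,u]
    P=(np.stack([(u-c["cx"])/c["fx"]*z,(v-c["cy"])/c["fy"]*z,z],1)-t)@R
    l=P[(np.hypot(P[:,0]-.43,P[:,1]-.078)<.05)&(P[:,2]>.15)&(P[:,2]<.25)]; print(n,len(l),np.percentile(l[:,2],[10,50,90]))
```

```text
top 1233 [0.19262169 0.19660505 0.2005313 ]
scene 727 [0.19268364 0.19618343 0.19919839]
```

View pics/s4c.png

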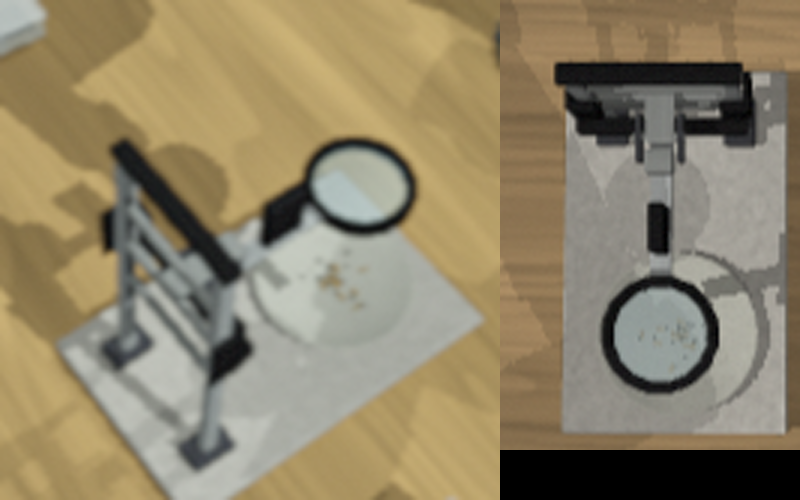

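The magnifier stays raised (lens at z = 0.196 in both views) and level, with the plate and seeds in place and the robot clear. Handing in.

```bash
python3 -c "
from bench import robot
print(robot.close_job(), robot.get_obs()['time'])"
```

```text
the job is handed in; nothing more can be done
the job is handed in; nothing more can be done
```

The magnifier hangs with its pawl hooked on the middle rung, and the job is handed in after about 14 s of robot time.

- **Lift:** I gripped the fin and raised the carriage 135 mm, to a pivot height of about 250 mm in the stand's frame. That is past the middle rung and below the top-rung limit of 265 mm. Lens depth and tool position agreed, so the grip did not slip.
- **Hook:** Lowering met a hard stop at a pivot height of about 210 mm, within the 194–214 mm possible for the middle rung. That puts the rung about 6 mm above nominal.
- **Push:** I pressed with 9.4–10.0 N for about 1.5 s and the carriage did not sink. I then eased the push, opened the gripper and withdrew.
- **Last checks:** After release the lens stood at z = 0.196 m in both views, which matches the seated height to about a millimetre. The plate and seeds looked undisturbed, and the robot was touching nothing.

No check failed or disagreed. The pawl's seat was inferred from the stop, its height and the push, because the finger itself was not clearly visible in the pictures. I did not look again at the tube rack, seed box and marker after the moves.

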